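# Line up the component boxes by height on the kitting rail

## Task

Put the component boxes away on the kitting rail in order of height: of the three taller boxes, the lowest goes in the bay beside the raised stop block, the next in the middle bay and the tallest in the far bay, each upright, centred in its outline and with its long side along the rail. Then lock the thinnest box on top of the box beside the stop block, its base fully down over the lid lugs and their long sides the same way. Let go of everything and leave the tin, the solder reel and the printed corner part where they are.

Things in the scene. Friction and masses are not known exactly. Their poses are not given: they have to be found in the camera images.
- box_thin_center (a point): thinnest closed component box: white body, black lid, 54 (x) by 46 mm (y), 24 mm high to the flat of the lid, four tapered 5 mm lugs on top; about 50 g, varies. Recess in the base: 6 mm deep, 46 by 38 mm, in a 4 mm rim; it drops over the lugs of another lid with 2.5 mm play until the base lies on the lid. Fits after half a turn too, not a quarter. Point: centre, 12 mm above the underside; z up
- box_low_center (a point): second lowest closed component box: white body, black lid, 54 (x) by 46 mm (y), 42 mm high to the flat of the lid, four tapered 5 mm lugs on top; about 70 g, varies. Lid lugs at x = +-16, y = +-12 mm, 9 mm wide at the foot, 5 mm at the top. Point: centre, 21 mm above the underside; z up
- box_mid_center (a point): second tallest closed component box: white body, black lid, 54 (x) by 46 mm (y), 62 mm high to the flat of the lid, four tapered 5 mm lugs on top; about 90 g, varies. Point: centre, 31 mm above the underside; z up
- box_tall_center (a point): tallest closed component box: white body, black lid, 54 (x) by 46 mm (y), 84 mm high to the flat of the lid, four tapered 5 mm lugs on top; about 110 g, varies. Point: centre, 42 mm above the underside; z up
- bay_stop (a point): centre of the bay beside the raised stop block, on the rail's surface. The rail: fixed aluminium plate 244 by 68 mm, 6 mm thick, with three bays in a row 70 mm apart, each a black outline 60 by 54 mm. The block, dark steel, 12 mm thick, 18 mm above the plate, lies at one end, 47 mm from this point. x points along the row towards the block, y across, z up
- bay_middle (a point): centre of the middle bay, on the surface of the rail; axes as for bay_stop
- bay_far (a point): centre of the bay farthest from the stop block, on the surface of the rail; axes as for bay_stop
- tin_grey: bystander: small round grey tin with a lid, 46 mm across, 34 mm high; origin at the centre of its underside
- spool: bystander: reel of solder wire standing on its flange, about 55 mm across and 37 mm high, a loose wire end sticks out; origin on its underside, within 20 mm of its centre
- corner_part: bystander: small cream printed corner part, 28 by 28 mm, 31 mm high; origin at the centre of its underside
Not all that is in view belongs to the job. Leave any blue or turquoise look-alike of the part that bears box_mid_center alone. What is shaped like the part that bears box_thin_center but green is not meant.

How it is judged:
At the end, for the whole second after the job is handed in: 42, 62 and 84 mm boxes upright on the rail within 12 mm of the bay beside the stop, the middle and the far bay, long sides within 0.2 rad of the rail; 24 mm box on the 42 mm box within 6 mm sideways and 2.5 mm of fully seated over the lugs; all at rest and released (horizontal distance between box_low_center and bay_stop below 0.012 m and angle between the x axis of box_low_center and the x axis of bay_stop, either way round below 0.2 rad and z of box_low_center in the frame of bay_stop between 0.017 and 0.025 m and horizontal distance between box_mid_center and bay_middle below 0.012 m and angle between the x axis of box_mid_center and the x axis of bay_middle, either way round below 0.2 rad and z of box_mid_center in the frame of bay_middle between 0.027 and 0.035 m and horizontal distance between box_tall_center and bay_far below 0.012 m and angle between the x axis of box_tall_center and the x axis of bay_far, either way round below 0.2 rad and z of box_tall_center in the frame of bay_far between 0.038 and 0.046 m and horizontal distance between box_thin_center and box_low_center below 0.006 m and angle between the x axis of box_thin_center and the x axis of box_low_center, either way round below 0.2 rad and z of box_thin_center in the frame of box_low_center between 0.0305 and 0.0355 m and angle between each of box_thin_center, box_low_center, box_mid_center, box_tall_center's own z axis and vertical below 0.08 rad and linear speed of each of box_thin, box_low, box_mid, box_tall below 0.02 m/s); the robot touches nothing.
It fails at once if the tin is pushed away (more than 30 mm) (distance of tin_grey from where it was at the start of the episode above 0.03 m).
It fails at once if the solder reel is pushed away (more than 30 mm) (distance of spool from where it was at the start of the episode above 0.03 m).
It fails at once if the printed corner part is pushed away (more than 30 mm) (distance of corner_part from where it was at the start of the episode above 0.03 m).
It also fails if it takes over 96 s, if anything falls off the work surface, if the arm or the gripper's body presses on something with over 40 N, if the wrist force passes 120 N, or if a joint passes its speed limit or range.

## Robot

A 6-joint arm with a two-finger parallel gripper is mounted at the origin on a cart in front of the work surface, level with it; the furniture and walls round the work are solid. World frame = base frame: x ahead of the robot, y to its left, z up, the work surface at z = 0. Lengths are in m, angles in rad, forces in N, time in s.
With the tool pointing down it reaches from about 0.375 to 0.975 m from the base axis. Payload 3.8 kg.
Tool frame: the origin (TCP) lies at the very end of the fingers, on their centre line; the grasp point (between the pads) lies 19 mm behind it (bot.pinch_z is the distance from the TCP to the grasp point, in m); x points along the fingers, y is the direction in which the jaws open and shut, and the axes are right-handed (so a half turn about x gives the same grasp; the last joint's range is limited). The gripper opens to 85 mm and grips with 20 to 120 N. Pads are 22 mm wide; open, the fingers measure 114 mm over their backs; the gripper's body (76 mm by 85 mm) begins 54 mm behind the grasp point. The pads swing forward as they close: fully open they stand 13 mm farther back than shut.
Start: joints at [-1.177, 0.264, 1.604, -0, 1.274, -0.037], TCP at [0.282, -0.613, 0.231] pointing down, gripper open.
Joint ranges: [-2.63, 2.63], [-0.94, 2.18], [0.31, 2.57], [-1.31, 4.45], [0, 2.66], [-2.55, 2.55]. Speed limits (rad/s): [2.57, 2.57, 3.14, 3.14, 3.14, 3.14].

## Interface

Orientations are given as a rotation vector (axis times angle).
In Python, from workcell import monitor, imaging, finish_job, bot gives the robot as it stands.
- The arm moves only by the tool jog_arm, never from a script. Its argument "rows" is a list of rows, each a list of 7 numbers: the shift along the tool's x, y, z in m, then the turn, a rotation vector about the tool's x, y, z in rad, then the opening in per cent of the stroke, from 0 (shut) to 100 (fully open). A call has 1 to 20 rows; each row is the pose to reach, as a shift and turn from the pose measured when the call began, along the tool's axes at that moment; what a row does not reach only later rows make up. A row lasts 1/10 s, in which the tool goes at most 50 mm and 8.59 degrees, less where a joint would pass 70% of its speed; a pose out of reach is approached as far as the arm can. A call with a gripper value outside its range is refused whole. The fingers move at their own pace and stop on an object; "force" is the grip in N (left out, the last holds). Time passes only in rows, so rows that repeat a pose let the fingers close. It gives the time, the measured TCP pose, the force and the opening at its end, in the units of the state.
- monitor.read_state(): the state, without advancing time (a new reading comes with each control period).
- imaging.read_camera(name): name is "scene" or "top" or "wrist"; returns the picture (400x640x3 uint8, blue, green, red); there is no depth.
- imaging.camera_params(name): a dict with "fx", "fy", "cx", "cy" (pixels), "T" (4x4, takes a point from camera to world coordinates); the wrist camera has in their place "T_tool_cam" (4x4, takes a point from camera to tool coordinates, whose origin is the TCP and whose axes are the tool frame's). Camera axes: x right, y down, z forward; pixel columns grow to the right and rows downward; lengths in m; the calibration is good to about 2 mm. A picture is of the moment at which its call begins: read the wrist's pose just before it. camera_params takes no time and is no camera call.
- finish_job(): hands the job in, once; it reports no verdict.
The state is a dict: "time": time; "q": joint angles; "joint_vel": joint speeds; "joint_torque": joint torques, N m; "tool_pos": TCP position; "tcp_rot": TCP orientation; "wrist_force": force on the tool from outside, world axes, zero at the start; "torque": the same for the moment, N m; "width": opening from 0.0 (shut) to 1.0 (fully open).
Only numpy, scipy, OpenCV 4.12 (cv2) and the standard library are available. Lean on these libraries where they do the work, as an engineer would, in place of code of your own. Each camera call takes 0.05 s, during which the arm holds its last target. There are 200 camera calls.

## Working session

There is one attempt and no reset: what is moved stays moved. The work goes in short steps, Python scripts to look and compute and a tool call to move; the robot and the scene stay as the last step left them, time stands still between calls to the robot, and variables do not carry over. Pictures are saved under pics/ and viewed, about 12 in all and at most 16, crops included, and the job is handed in when it is done.

Besides the shell and the picture viewer there is one more tool, called after ">>>" as name([rows], argument=value, ...), one row to a line, values as JSON. jog_arm: Moves the arm, as the interface text tells. Its arguments: {"type":"object","properties":{"rows":{"type":"array","items":{"type":"array","items":{"type":"number"}}},"force":{"type":"number"}},"required":["rows"]}

```bash
ls; mkdir -p pics; python3 - <<'E'
from workcell import monitor, imaging, bot
import cv2
print(monitor.read_state()); print(bot.pinch_z)
for n in("scene","top"):
    cv2.imwrite(f"pics/{n}0.png",imaging.read_camera(n)); print(n,imaging.camera_params(n))
print(imaging.camera_params("wrist"))
E
```

```text
pics
{'time': 0.0, 'q': array([-1.17689247e+00,  2.64754021e-01,  1.60537879e+00,  2.95640710e-05,
        1.27370750e+00, -3.68952182e-02]), 'joint_vel': array([ 0.00137347,  0.00200657,  0.00194405, -0.00106217,  0.00060125,
       -0.00139188]), 'joint_torque': array([ 1.58180297e-03, -5.15100503e+01, -3.67314148e+01,  1.05843901e-04,
        1.29702155e-02, -5.96687073e-06]), 'tool_pos': array([ 0.28160563, -0.61264238,  0.22995886]), 'tcp_rot': array([ 1.98378177,  0.43636412, -1.98453587]), 'wrist_force': array([ 0.18025465, -0.83017575,  0.15315633]), 'torque': array([-0.03454853, -0.00703724, -0.0189385 ]), 'width': 1.0034343876750311}
0.0187
scene {'fx': 486.92133593953906, 'fy': 486.92133593953906, 'cx': 320.4311335188148, 'cy': 194.45343818100764, 'T': array([[ 0.73253059, -0.31266533,  0.60468117, -0.27816044],
       [-0.68050113, -0.35957839,  0.63845249, -0.88952124],
       [ 0.01780833, -0.87917221, -0.47617128,  0.73785326],
       [ 0.        ,  0.        ,  0.        ,  1.        ]])}
top {'fx': 374.48446242545185, 'fy': 374.48446242545185, 'cx': 314.18304610668554, 'cy': 199.4249146085937, 'T': array([[ 0.09804   , -0.97526174,  0.19812293,  0.34559789],
       [-0.99517516, -0.09684028,  0.01575967, -0.00152673],
       [ 0.00381648, -0.1987121 , -0.98005048,  1.08506263],
       [ 0.        ,  0.        ,  0.        ,  1.        ]])}
{'fx': 329.729494152658, 'fy': 329.729494152658, 'cx': 314.66073157545566, 'cy': 199.73521899733433, 'T_tool_cam': array([[-6.42219064e-04, -2.90670085e-01,  9.56823123e-01,
        -1.42439529e-01],
       [ 9.99999789e-01, -2.82940398e-04,  5.85245700e-04,
        -8.58240896e-05],
       [ 1.00610498e-04,  9.56823297e-01,  2.90670205e-01,
        -7.45024868e-02],
       [ 0.00000000e+00,  0.00000000e+00,  0.00000000e+00,
         1.00000000e+00]])}
```

View pics/scene0.png

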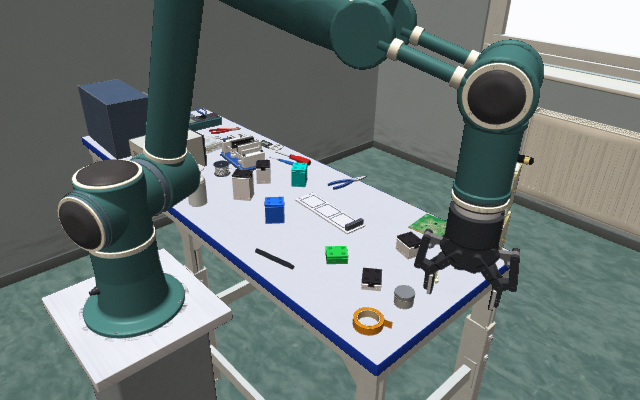

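View pics/top0.png

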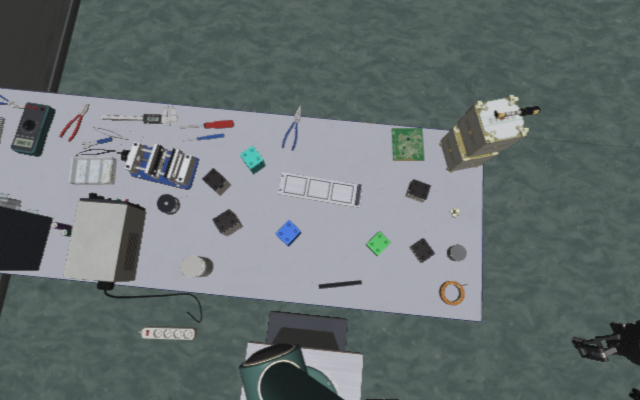

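Top view: black-lidded boxes at (216,181), (227,222), (418,189) and (422,250). The blue one at (288,233), the turquoise at (252,159) and the green at (378,243) are look-alikes. The rail is at (320,189), the tin at (457,253), the spool at (168,204) and the corner part at (455,212). I'll enlarge both views and triangulate the lids.

```bash
cat > h.py <<'E'
import numpy as np, cv2
from workcell import monitor, imaging, bot
from scipy.spatial.transform import Rotation as R
def pose():
    s=monitor.read_state(); T=np.eye(4); T[:3,:3]=R.from_rotvec(s["tcp_rot"]).as_matrix(); T[:3,3]=s["tool_pos"]; return T
def cam(n,Tt=None):
    p=imaging.camera_params(n); K=np.array([[p["fx"],0,p["cx"]],[0,p["fy"],p["cy"]],[0,0,1]])
    return K,(Tt@p["T_tool_cam"] if n=="wrist" else p["T"])
def ray(C,uv):
    K,T=C; uv=np.atleast_2d(uv).astype(float)
    d=np.c_[uv,np.ones(len(uv))]@np.linalg.inv(K).T@T[:3,:3].T
    return T[:3,3],d
def plane(C,uv,z):
    o,d=ray(C,uv); return o+d*((z-o[2])/d[:,2])[:,None]
def proj(C,P):
    K,T=C; p=(np.atleast_2d(P)-T[:3,3])@T[:3,:3]@K.T; return p[:,:2]/p[:,2:]
def tri(C1,u1,C2,u2):
    P=[C[0]@np.linalg.inv(C[1])[:3] for C in(C1,C2)]
    X=cv2.triangulatePoints(P[0],P[1],np.float64(u1).reshape(-1,2).T,np.float64(u2).reshape(-1,2).T); return (X[:3]/X[3]).T
def blobs(mask,amin=80,amax=5000):
    n,l,st,c=cv2.connectedComponentsWithStats(mask.astype(np.uint8)*255)
    return [(i,c[i],st[i],l==i) for i in range(1,n) if amin<st[i,4]<amax]
def down(x,y,z,a):
    "TCP pose pointing down, jaw axis (tool y) at world angle a"
    T=np.eye(4); X=np.array([0,0,-1.]);Y=np.array([np.cos(a),np.sin(a),0]); T[:3,:3]=np.c_[X,Y,np.cross(X,Y)]; T[:3,3]=x,y,z; return T
def rel(T0,T):
    "row of the move from pose T0 to T"
    D=np.linalg.inv(T0)@T; return np.round(np.r_[D[:3,3],R.from_matrix(D[:3,:3]).as_rotvec()],4)
E
python3 - <<'E'
from h import *
t=cv2.imread("pics/top0.png");s=cv2.imread("pics/scene0.png")
a=cv2.resize(t[130:270,150:480],(792,336),interpolation=cv2.INTER_CUBIC)
b=cv2.resize(s[130:330,180:440],(390*800//800,300),interpolation=cv2.INTER_CUBIC)
b=cv2.resize(s[150:300,220:430],(364,260),interpolation=cv2.INTER_CUBIC)
b2=cv2.resize(s[150:210,225:315],(390,260),interpolation=cv2.INTER_CUBIC)
o=np.zeros((600,800,3),np.uint8);o[:336,:792]=a;o[340:600,:364]=b;o[340:600,400:790]=b2
cv2.imwrite("pics/crop1.png",o)
for n,im,roi in(("top",t,(130,270,150,480)),("scene",s,(150,300,200,440))):
    m=(im.max(2)<70); q=np.zeros_like(m); q[roi[0]:roi[1],roi[2]:roi[3]]=m[roi[0]:roi[1],roi[2]:roi[3]]
    for i,c,st,mm in blobs(q,30): print(n,c.round(1),st)
E
```

```text
top [156.3 160.3] [150 146  14  30 167]
top [168.9 163.3] [164 149  11  29  70]
top [214.3 179.6] [203 169  23  22 270]
top [418.5 189.1] [408 180  22  19 276]
top [166.3 202.9] [158 195  19  18 234]
top [225.4 220.6] [213 210  26  22 321]
top [422.1 249.9] [412 239  22  23 280]
top [208.4 264. ] [204 258   8  12  52]
scene [338.8 155.9] [319 150  44  14 211]
scene [412.7 160. ] [382 150  58  23 223]
scene [220.7 163.7] [214 161  14   7  66]
scene [262.2 164.2] [256 160  13  11 112]
scene [242.3 173.3] [232 169  20   9 137]
scene [353.6 225.2] [345 220  18  10  69]
scene [422.7 254.3] [397 232  43  61 895]
scene [274.3 258.4] [256 249  38  20 168]
scene [371.3 276.4] [362 268  19  19 295]
```

View pics/crop1.png

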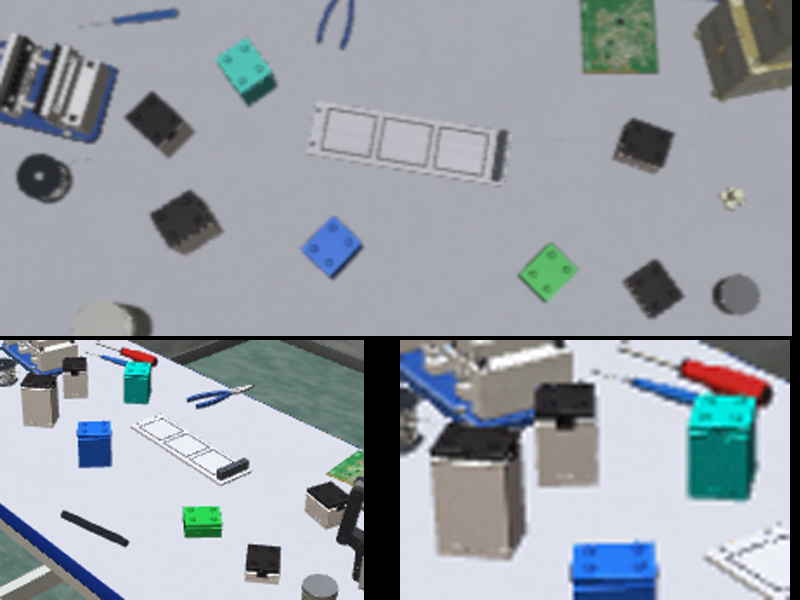

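Named by pixels in the top view: tall is (225,220), mid (214,180), low (418,189) and thin (422,250). The heights of the white sides confirm this, and the stop block is at the rail's right end, about (360,190). Next I'll triangulate.

```bash
python3 - <<'E'
from h import *
t=cv2.imread("pics/top0.png");s=cv2.imread("pics/scene0.png")
A,B=cam("top"),cam("scene")
for n,u,v in(("tall",(225.4,220.6),(242.3,173.3)),("mid",(214.3,179.6),(262.2,164.2)),("thin",(422.1,249.9),(371.3,276.4)),("low",(418.5,189.1),(408,239))):
    print(n,tri(A,u,B,v).round(4))
H={"tall":.085,"mid":.063,"thin":.025,"low":.043}
m=t.max(2)<70
for n,u in(("tall",(225,220)),("mid",(214,180)),("thin",(422,250)),("low",(418,189))):
    for i,c,st,mm in blobs(m,100,600):
        if abs(c-u).max()<4:
            P=plane(A,np.argwhere(mm)[:,::-1],H[n])[:,:2]
            r=cv2.minAreaRect(np.float32(P*1000)); print(n,np.round(r[0],1),np.round(r[1],1),round(r[2],1),P.mean(0).round(4))
# rail: bright plate, stop block
g=t.min(2); 
q=np.zeros(g.shape,bool); q[165:215,270:368]=g[165:215,270:368]>185
for i,c,st,mm in blobs(q,100,6000):
    P=plane(A,np.argwhere(mm)[:,::-1],.006)[:,:2]; r=cv2.minAreaRect(np.float32(P*1000)); print("rail",c,st,np.round(r[0],1),np.round(r[1],1),r[2])
q=np.zeros(g.shape,bool); q[165:215,345:368]=t.max(2)[165:215,345:368]<90
for i,c,st,mm in blobs(q,20,600): print("stop",c,st,plane(A,c,.024))
for n,c,z in(("tin",(457,250),.034),("spool",(168,203),.03),("corner",(455,212),.02),("blue",(288,233),.06),("green",(378,243),.024),("turq",(252,157),.06),("rightthing",(444,165),.0),("vise",(190,175),0),("jar",(195,265),.05)): print(n,plane(A,c,z).round(3))
E
```

```text
tall [[0.4672 0.2472 0.0814]]
mid [[0.5824 0.3013 0.0581]]
thin [[ 0.4473 -0.3036  0.0189]]
low [[ 0.6163 -0.2793  0.0388]]
tall [466.7 245.9] [44.3 55. ] 38.8 [0.4663 0.2465]
mid [579.8 298.2] [57.9 41.3] 53.4 [0.5811 0.3001]
thin [ 445.8 -300.4] [51.  44.2] 39.4 [ 0.4458 -0.3008]
low [ 615.8 -277.6] [54.6 43.3] 76.4 [ 0.6158 -0.2784]
rail [295.59405941 180.93069307] [288 177  17   9 101] [613.8  76.1] [49.  19.6] 85.96314239501953
rail [318.9        188.48947368] [310 181  18  16 190] [597.6   6.2] [48.8 41.9] 85.93321990966797
rail [341.86784141 192.86784141] [333 185  18  16 227] [592.3 -63. ] [49.2 42.8] 85.93313598632812
stop [357.45454545 194.93181818] [355 185   5  20  44] [[ 0.58572352 -0.10801075  0.024     ]]
tin [[ 0.454 -0.395  0.034]]
spool [[0.507 0.431 0.03 ]]
corner [[ 0.564 -0.393  0.02 ]]
blue [[0.452 0.077 0.06 ]]
green [[ 0.453 -0.176  0.024]]
turq [[0.658 0.204 0.06 ]]
rightthing [[ 0.709 -0.363  0.   ]]
vise [[0.602 0.393 0.   ]]
jar [[0.342 0.32  0.05 ]]
```

```bash
cat >> h.py <<'E'
def tgt(x,y,z,adeg):
    T=pose(); a0=np.degrees(np.arctan2(T[1,1],T[0,1])); a=a0+(adeg-a0+90)%180-90
    s=monitor.read_state(); print("t",round(s["time"],2),"q1,q6",s["q"][[0,5]].round(2),"pos",s["tool_pos"].round(4),"jaw",round(a0,1),"->",round(a,1),"w",round(s["width"],3),"F",s["wrist_force"].round(1))
    print(rel(T,down(x,y,z,np.radians(a))))
E
python3 -c "
from h import *
tgt(.616,-.279,.16,-13.6)"
```

```text
t 0.1 q1,q6 [-1.18 -0.04] pos [ 0.2816 -0.6127  0.2301] jaw -65.3 -> -13.6 w 1.0 F [ 0.1 -0.2  0.4]
[ 0.0704 -0.1634 -0.4432 -0.9027 -0.001   0.0019]
```

>>> jog_arm([
  [0.07,-0.163,-0.443,-0.903,0,0,100],
  [0.07,-0.163,-0.443,-0.903,0,0,100],
  [0.07,-0.163,-0.443,-0.903,0,0,100],
  [0.07,-0.163,-0.443,-0.903,0,0,100],
  [0.07,-0.163,-0.443,-0.903,0,0,100],
  [0.07,-0.163,-0.443,-0.903,0,0,100],
  [0.07,-0.163,-0.443,-0.903,0,0,100],
  [0.07,-0.163,-0.443,-0.903,0,0,100],
  [0.07,-0.163,-0.443,-0.903,0,0,100],
  [0.07,-0.163,-0.443,-0.903,0,0,100],
  [0.07,-0.163,-0.443,-0.903,0,0,100],
  [0.07,-0.163,-0.443,-0.903,0,0,100],
  [0.07,-0.163,-0.443,-0.903,0,0,100],
  [0.07,-0.163,-0.443,-0.903,0,0,100],
])

```text
time: 1.5
tool_pos: [0.6152, -0.2807, 0.1607]
tcp_rot: [1.384, 1.089, -1.383]
wrist_force: [-0.8, -0.2, 0.2]
width: 1.0
```

```bash
python3 - <<'E'
from h import *
T=pose(); im=imaging.read_camera("wrist"); cv2.imwrite("pics/w1.png",im); np.save("pics/w1.npy",T)
C=cam("wrist",T)
print(proj(C,[[.616,-.279,.042]]))
m=im.max(2)<70
for i,c,st,mm in blobs(m,300,30000):
    P=plane(C,np.argwhere(mm)[:,::-1],.042)[:,:2]; r=cv2.minAreaRect(np.float32(P*1000)); print(c.round(1),st,np.round(r[0],1),np.round(r[1],1),round(r[2],1),P.mean(0).round(4))
tgt(.616,-.279,.02,-13.6)
E
```

```text
[[314.850893   191.85067858]]
[129.4 117.4] [ 84  76  65  78 600] [ 490.4 -181.1] [36.6 60.5] 3.8 [ 0.4914 -0.1878]
[319.8 193.3] [ 292  158   56   67 3323] [ 619.2 -280. ] [56.7 44.6] 75.4 [ 0.6196 -0.2814]
[148.1 249.8] [ 112  216   72   69 2795] [ 464.3 -295. ] [58.2 43. ] 39.2 [ 0.463  -0.2957]
t 1.55 q1,q6 [-0.47 -0.23] pos [ 0.6152 -0.2807  0.1607] jaw -13.7 -> -13.6 w 0.999 F [-0.5  0.6  0.9]
[ 0.1407  0.0005 -0.0017 -0.0015 -0.0014  0.001 ]
```

View pics/w1.png

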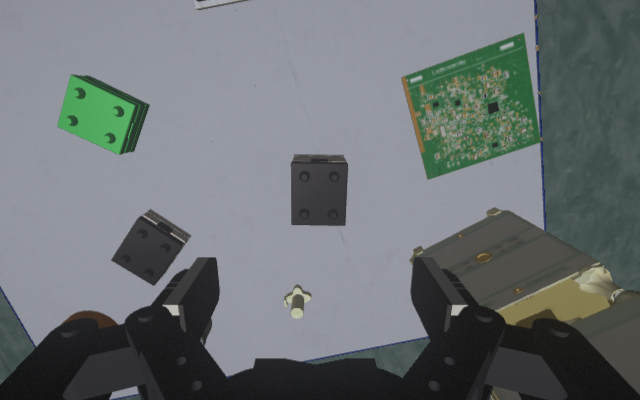

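Wrist view: the low box lid is at (320,193), upright, with the thin box at (148,250) and the corner part at (297,300), clear of the fingers. Estimate for low: (0.618,-0.280), jaw angle −14.3°.

```bash
python3 -c "
from h import *
tgt(.618,-.2805,.012,-14.3)"
```

```text
t 1.55 q1,q6 [-0.47 -0.23] pos [ 0.6152 -0.2807  0.1607] jaw -13.7 -> -14.3 w 0.999 F [-0.5  0.6  0.9]
[ 0.1487  0.0028 -0.0007  0.0107 -0.0014  0.001 ]
```

>>> jog_arm([
  [0.05,0.003,-0.001,0.011,0,0,100],
  [0.1,0.003,-0.001,0.011,0,0,100],
  [0.13,0.003,-0.001,0.011,0,0,100],
  [0.149,0.003,-0.001,0.011,0,0,100],
  [0.149,0.003,-0.001,0.011,0,0,100],
  [0.149,0.003,-0.001,0.011,0,0,40],
  [0.149,0.003,-0.001,0.011,0,0,40],
  [0.149,0.003,-0.001,0.011,0,0,40],
  [0.149,0.003,-0.001,0.011,0,0,40],
  [0.149,0.003,-0.001,0.011,0,0,40],
  [0.149,0.003,-0.001,0.011,0,0,40],
  [0.149,0.003,-0.001,0.011,0,0,40],
], force=40)

```text
time: 2.75
tool_pos: [0.6201, -0.2813, 0.0144]
tcp_rot: [1.392, 1.078, -1.388]
wrist_force: [0.2, -1.4, 6.5]
width: 0.528
```

```bash
python3 -c "
from h import *
tgt(.595,-.11,.2,-4.2)"
```

```text
t 2.75 q1,q6 [-0.46 -0.21] pos [ 0.6201 -0.2813  0.0144] jaw -14.3 -> -4.2 w 0.528 F [ 0.2 -1.4  6.5]
[-0.1858 -0.066  -0.1598 -0.1764  0.     -0.0031]
```

>>> jog_arm([
  [-0.04,0,0,0,0,0,40],
  [-0.08,0,0,0,0,0,40],
  [-0.12,0,0,0,0,0,40],
  [-0.186,-0.066,-0.16,-0.176,0,-0.003,40],
  [-0.186,-0.066,-0.16,-0.176,0,-0.003,40],
  [-0.186,-0.066,-0.16,-0.176,0,-0.003,40],
  [-0.186,-0.066,-0.16,-0.176,0,-0.003,40],
  [-0.186,-0.066,-0.16,-0.176,0,-0.003,40],
  [-0.186,-0.066,-0.16,-0.176,0,-0.003,40],
  [-0.186,-0.066,-0.16,-0.176,0,-0.003,40],
])

```text
time: 3.75
tool_pos: [0.5948, -0.1104, 0.1997]
tcp_rot: [1.263, 1.173, -1.264]
wrist_force: [-0.1, 0.5, -0.4]
width: 0.533
```

```bash
python3 - <<'E'
from h import *
T=pose(); im=imaging.read_camera("wrist"); cv2.imwrite("pics/w2.png",im); np.save("pics/w2.npy",T)
C=cam("wrist",T); print(T.round(4))
m=im.min(2)>180
for i,c,st,mm in blobs(m,300,30000):
    P=plane(C,np.argwhere(mm)[:,::-1],.006)[:,:2]; r=cv2.minAreaRect(np.float32(P*1000)); print(c.round(1),st,np.round(r[0],1),np.round(r[1],1),round(r[2],1),P.mean(0).round(4))
E
```

```text
[[-7.000e-04  9.973e-01 -7.390e-02  5.948e-01]
 [-4.000e-04 -7.390e-02 -9.973e-01 -1.104e-01]
 [-1.000e+00 -6.000e-04  5.000e-04  1.997e-01]
 [ 0.000e+00  0.000e+00  0.000e+00  1.000e+00]]
[289.5 128.8] [285  99  10  58 338] [573.6 -62.1] [55.9  7.5] 86.1 [ 0.5734 -0.0629]
[299.  131.2] [295  99   9  58 322] [582.9 -62.8] [55.9  7.6] 86.5 [ 0.5827 -0.066 ]
```

View pics/w2.png

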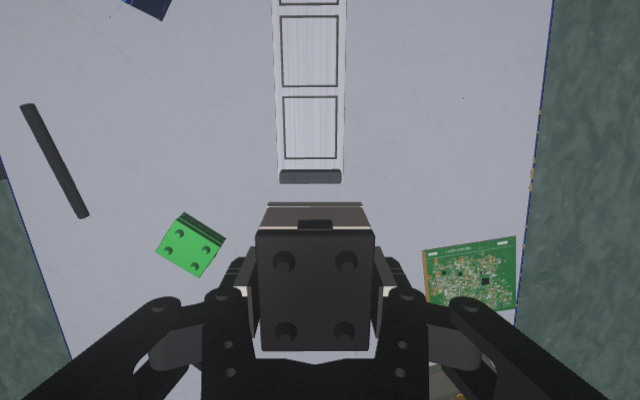

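The wrist view shows the box held straight. The stop bay outline is at about (283-338, 96-158), the block at (310,177), and the middle bay above it at (281-339, 16-87). Next: bay centres, plus the lug positions in the grip.

```bash
python3 - <<'E'
from h import *
im=cv2.imread("pics/w2.png");T=np.load("pics/w2.npy");C=cam("wrist",T);A=cam("top");t=cv2.imread("pics/top0.png")
def quads(im,x0,x1,y0,y1,k,amin):
    g=cv2.resize(im[y0:y1,x0:x1].min(2),None,fx=k,fy=k,interpolation=cv2.INTER_CUBIC)
    b=cv2.adaptiveThreshold(g,255,cv2.ADAPTIVE_THRESH_MEAN_C,cv2.THRESH_BINARY_INV,21*k//4*2+1,12)
    cs,_=cv2.findContours(cv2.bitwise_not(b),cv2.RETR_LIST,cv2.CHAIN_APPROX_NONE); out=[]
    for c in cs:
        if cv2.contourArea(c)>amin*k*k:
            r=cv2.minAreaRect(c); out.append((np.array(r[0])+.5)/k-.5+[x0,y0]); print(out[-1].round(1),np.round(np.array(r[1])/k,1),round(r[2],1))
    return out
w=quads(im,272,348,0,170,4,1500); q=quads(t,278,368,170,210,8,150)
for u in w: print("wrist",plane(C,u,.006).round(4))
for u in q: print("top",plane(A,u,.006).round(4))
for u in w:
    for v in q:
        if np.hypot(*(proj(A,plane(C,u,.006))[0]-v))<8: print("tri",u,v,tri(C,u,A,v).round(4))
# lug tops in grip, tool frame, depth: grasp 5mm.. lug top at lid+5
l=np.array([(284,262),(346,261),(285,331),(344,331)]);o,d=ray(C,l.mean(0)[None]); 
lid=T[2,3]-.0144+.047; P=o+d*((lid-o[2])/d[:,2])[:,None]; print("lugs centre in tool",((P-T[:3,3])@T[:3,:3]).round(4))
E
```

```text
[309.5 127.1] [59.  50.8] 90.0
[309.6 127.1] [64.5 56.5] 89.6
[308.9  51. ] [67.  54.3] 89.7
[309.1  50.9] [73.3 60.3] 89.3
[309.5  84.5] [169.8  75.8] 90.0
[318.4 188.8] [19.4 15.9] 9.5
[318.4 188.8] [22.2 19.1] 9.7
[295.1 184.8] [19.4 15.9] 9.7
[294.9 184.8] [22.5 19.1] 9.3
[322.5 189.5] [39.9 89.9] 90.0
wrist [[ 0.5935 -0.0625  0.006 ]]
wrist [[ 0.5936 -0.0624  0.006 ]]
wrist [[0.5984 0.0072 0.006 ]]
wrist [[0.5987 0.0073 0.006 ]]
wrist [[ 0.5967 -0.0224  0.006 ]]
top [[0.597  0.0066 0.006 ]]
top [[0.597  0.0067 0.006 ]]
top [[0.602  0.0765 0.006 ]]
top [[0.602  0.0769 0.006 ]]
top [[ 0.596  -0.0057  0.006 ]]
tri [308.90177155  51.00484467] [318.37331009 188.76013565] [[0.5981 0.0072 0.0024]]
tri [308.90177155  51.00484467] [318.35473633 188.75187111] [[0.5981 0.0072 0.0023]]
tri [308.90177155  51.00484467] [322.5 189.5] [[ 5.949e-01 -5.000e-04  2.330e-02]]
tri [309.13545227  50.85658264] [318.37331009 188.76013565] [[0.5983 0.0072 0.0018]]
tri [309.13545227  50.85658264] [318.35473633 188.75187111] [[0.5983 0.0073 0.0018]]
tri [309.13545227  50.85658264] [322.5 189.5] [[ 5.951e-01 -5.000e-04  2.290e-02]]
tri [309.5  84.5] [322.5 189.5] [[ 0.5983 -0.0132 -0.0101]]
lugs centre in tool [[-0.0326  0.0003 -0.0024]]
```

Stop bay is at (0.594,-0.062), middle at (0.5985,0.007) and far, by extrapolation, at (0.6035,0.077), with the rail at 85.9°. The spacing is 69.8 mm as it should be. I'll place the low box with 2 mm compensation.

```bash
python3 -c "
from h import *
tgt(.594,-.0645,.022,-4.1)"
```

```text
t 3.8 q1,q6 [-0.23 -0.15] pos [ 0.5947 -0.1107  0.1994] jaw -4.3 -> -4.1 w 0.528 F [ 0.4 -0.5 -1.2]
[ 0.1774 -0.004  -0.0461 -0.0031  0.0003  0.0011]
```

>>> jog_arm([
  [0.0,-0.004,-0.046,-0.003,0,0.001,40],
  [0.05,-0.004,-0.046,-0.003,0,0.001,40],
  [0.1,-0.004,-0.046,-0.003,0,0.001,40],
  [0.14,-0.004,-0.046,-0.003,0,0.001,40],
  [0.165,-0.004,-0.046,-0.003,0,0.001,40],
  [0.174,-0.004,-0.046,-0.003,0,0.001,40],
  [0.178,-0.004,-0.046,-0.003,0,0.001,40],
  [0.178,-0.004,-0.046,-0.003,0,0.001,40],
  [0.178,-0.004,-0.046,-0.003,0,0.001,40],
])

```text
time: 4.7
tool_pos: [0.5954, -0.0653, 0.0226]
tcp_rot: [1.263, 1.172, -1.261]
wrist_force: [-0.8, 0.0, -0.8]
width: 0.53
```

>>> jog_arm([
  [0.002,-0.001,-0.001,0,0,0,40],
  [0.002,-0.001,-0.001,0,0,0,40],
  [0.002,-0.001,-0.001,0,0,0,60],
  [0.002,-0.001,-0.001,0,0,0,70],
  [0.002,-0.001,-0.001,0,0,0,90],
  [0.002,-0.001,-0.001,0,0,0,90],
  [0.002,-0.001,-0.001,0,0,0,90],
  [-0.05,-0.001,-0.001,0,0,0,90],
  [-0.1,-0.001,-0.001,0,0,0,90],
  [-0.14,-0.001,-0.001,0,0,0,100],
  [-0.14,-0.001,-0.001,0,0,0,100],
])

```text
time: 5.8
tool_pos: [0.5995, -0.0649, 0.1711]
tcp_rot: [1.269, 1.16, -1.251]
wrist_force: [0.1, 0.2, 0.8]
width: 0.997
```

```bash
python3 - <<'E'
from h import *
T=pose(); im=imaging.read_camera("wrist"); cv2.imwrite("pics/w3.png",im); np.save("pics/w3.npy",T)
C=cam("wrist",T)
for i,c,st,mm in blobs(im.max(2)<70,1000,30000):
    P=plane(C,np.argwhere(mm)[:,::-1],.048)[:,:2]; r=cv2.minAreaRect(np.float32(P*1000)); print(c.round(1),st,np.round(r[0],1),np.round(r[1],1),round(r[2],1))
T2=imaging.read_camera("top"); cv2.imwrite("pics/top1.png",T2)
tgt(.463,-.298,.15,-50.7)
E
```

```text
[140.9  37.9] [ 109    0   62   70 2203] [482.9  58. ] [48.8 27.7] 54.1
[306.2 191. ] [ 275  148   63   85 3984] [593.9 -64.7] [73.  53.5] 87.0
[ 35.  211.6] [   0  155   73  117 1938] [367.8 -67.9] [ 13.8 105.7] 11.3
t 5.9 q1,q6 [-0.15 -0.08] pos [ 0.5953 -0.0643  0.1646] jaw -4.2 -> -50.7 w 1.001 F [-0.1 -1.1 -0.9]
[ 0.014  -0.1151  0.2426  0.8124 -0.0019 -0.0063]
```

View pics/w3.png

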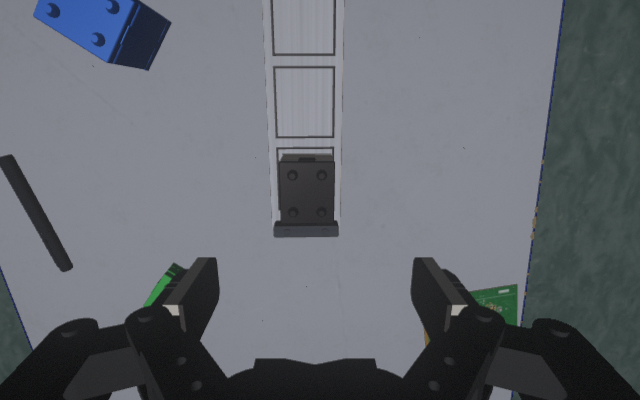

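Low sits in its outline with its lugs at (292/322, 175/212). The arm was still settling, so I'll re-measure with a settled pose.

```bash
python3 - <<'E'
from h import *
T=pose(); im=imaging.read_camera("wrist"); cv2.imwrite("pics/w4.png",im); np.save("pics/w4.npy",T)
C=cam("wrist",T); a=cv2.imread("pics/w3.png")
p=a[160:226,277:338]; r=cv2.matchTemplate(im[100:280,200:420],p,cv2.TM_CCOEFF_NORMED); _,v,_,l=cv2.minMaxLoc(r)
d=np.array(l)+[200,100]-[277,160]; print(v,d)
u=np.array([(292,175),(322,175),(292,212),(322,212)])+d
P=plane(C,u,.053)
print(P.round(4),P.mean(0).round(4)); tgt(.463,-.298,.15,-50.7)
E
```

```text
0.9350041151046753 [7 3]
[[ 0.5851 -0.0486  0.053 ]
 [ 0.6087 -0.0504  0.053 ]
 [ 0.5824 -0.0795  0.053 ]
 [ 0.6069 -0.0813  0.053 ]] [ 0.5958 -0.065   0.053 ]
t 5.95 q1,q6 [-0.15 -0.08] pos [ 0.5938 -0.0641  0.1624] jaw -4.1 -> -50.7 w 0.999 F [-0.4  0.9 -0.1]
[ 1.230e-02 -1.136e-01  2.427e-01  8.125e-01 -5.000e-04 -2.500e-03]
```

>>> jog_arm([
  [0.012,-0.128,0.236,0.813,0,-0.002,100],
  [0.012,-0.128,0.236,0.813,0,-0.002,100],
  [0.012,-0.128,0.236,0.813,0,-0.002,100],
  [0.012,-0.128,0.236,0.813,0,-0.002,100],
  [0.012,-0.128,0.236,0.813,0,-0.002,100],
  [0.012,-0.128,0.236,0.813,0,-0.002,100],
  [0.012,-0.128,0.236,0.813,0,-0.002,100],
  [0.012,-0.128,0.236,0.813,0,-0.002,100],
  [0.012,-0.128,0.236,0.813,0,-0.002,100],
  [0.012,-0.128,0.236,0.813,0,-0.002,100],
  [0.012,-0.128,0.236,0.813,0,-0.002,100],
  [0.012,-0.128,0.236,0.813,0,-0.002,100],
])

```text
time: 7.15
tool_pos: [0.4496, -0.2895, 0.1503]
tcp_rot: [1.825, 0.652, -1.823]
wrist_force: [-0.1, -0.1, -0.1]
width: 0.999
```

```bash
python3 - <<'E'
from h import *
T=pose(); im=imaging.read_camera("wrist"); cv2.imwrite("pics/w5.png",im); np.save("pics/w5.npy",T)
C=cam("wrist",T)
for i,c,st,mm in blobs(im.max(2)<70,1000,30000):
    P=plane(C,np.argwhere(mm)[:,::-1],.024)[:,:2]; r=cv2.minAreaRect(np.float32(P*1000)); print(c.round(1),st,np.round(r[0],1),np.round(r[1],1),round(r[2],1)); 
    if abs(c-[320,200]).max()<60:
        h=tri(C,c,cam("top"),(422.1,249.9)); print("tri lid",h)
tgt(.45,-.30,.001,-50.7)
E
```

```text
[ 52.3 146.8] [   0  115  111   63 1596] [ 344.3 -103.2] [12.1 90.4] 11.5
[327.8 201.5] [ 300  168   54   64 3013] [ 449.9 -302.1] [56.1 44.9] 39.2
tri lid [[ 0.44709355 -0.30631325  0.00874349]]
t 7.2 q1,q6 [-0.62  0.26] pos [ 0.4495 -0.2897  0.1503] jaw -50.7 -> -50.7 w 1.0 F [0.2 0.3 0.9]
[ 0.1493  0.0082  0.0062  0.0007 -0.0007 -0.0004]
```

View pics/w5.png

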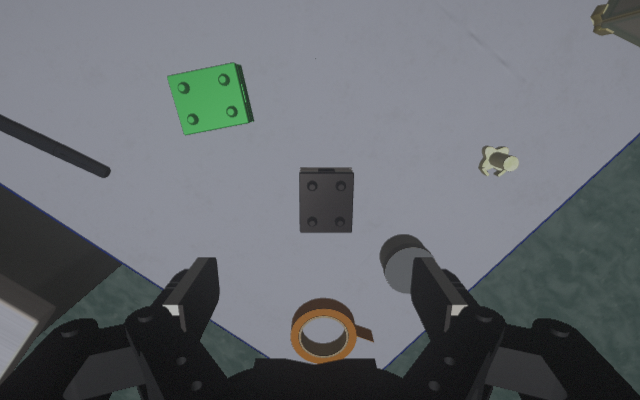

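Thin box lid at (327,201), with lugs centred at (326.5,204). The tin at (405,262) is about 20 mm clear of the right finger's path, so I'll descend partly closed (75 %).

```bash
python3 - <<'E'
from h import *
C=cam("wrist",np.load("pics/w5.npy")); P=plane(C,(326.5,204),.029)[0]; print(P)
tgt(P[0],P[1],.004,-50.8)
E
```

```text
[ 0.44880837 -0.30329192  0.029     ]
t 7.2 q1,q6 [-0.62  0.26] pos [ 0.4495 -0.2897  0.1503] jaw -50.7 -> -50.8 w 1.0 F [0.2 0.3 0.9]
[ 0.1463  0.01    0.0092  0.0025 -0.0007 -0.0004]
```

>>> jog_arm([
  [0.04,0.01,0.009,0.002,0,0,75],
  [0.08,0.01,0.009,0.002,0,0,75],
  [0.11,0.01,0.009,0.002,0,0,75],
  [0.13,0.01,0.009,0.002,0,0,75],
  [0.14,0.01,0.009,0.002,0,0,75],
  [0.148,0.01,0.009,0.002,0,0,75],
  [0.148,0.01,0.009,0.002,0,0,75],
  [0.148,0.01,0.009,0.002,0,0,75],
])

```text
time: 8.0
tool_pos: [0.4498, -0.3037, 0.0033]
tcp_rot: [1.827, 0.649, -1.823]
wrist_force: [0.3, -1.1, 0.3]
width: 0.752
```

>>> jog_arm([
  [0,0,0,0,0,0,40],
  [0,0,0,0,0,0,40],
  [0,0,0,0,0,0,40],
  [0,0,0,0,0,0,40],
  [0,0,0,0,0,0,40],
  [0,0,0,0,0,0,40],
])

```text
time: 8.6
tool_pos: [0.4512, -0.3047, 0.005]
tcp_rot: [1.827, 0.646, -1.82]
wrist_force: [0.3, -0.1, 6.8]
width: 0.526
```

```bash
python3 - <<'E'
from h import *
T=pose(); im=imaging.read_camera("wrist"); cv2.imwrite("pics/w6.png",im); np.save("pics/w6.npy",T)
tgt(.595,-.10,.2,-4.2)
E
```

```text
t 8.65 q1,q6 [-0.64  0.25] pos [ 0.4512 -0.3047  0.005 ] jaw -50.8 -> -4.2 w 0.525 F [0.3 0.9 5.9]
[-1.949e-01 -6.660e-02 -2.412e-01 -8.127e-01  3.000e-04 -5.700e-03]
```

View pics/w6.png

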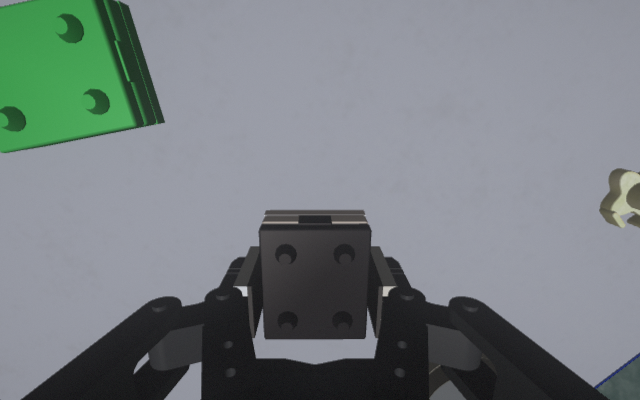

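>>> jog_arm([
  [-0.03,0,0,0,0,0,40],
  [-0.07,0,0,0,0,0,40],
  [-0.11,0,0,0,0,0,40],
  [-0.195,-0.055,-0.231,-0.813,0,-0.006,40],
  [-0.195,-0.055,-0.231,-0.813,0,-0.006,40],
  [-0.195,-0.055,-0.231,-0.813,0,-0.006,40],
  [-0.195,-0.055,-0.231,-0.813,0,-0.006,40],
  [-0.195,-0.055,-0.231,-0.813,0,-0.006,40],
  [-0.195,-0.055,-0.231,-0.813,0,-0.006,40],
  [-0.195,-0.055,-0.231,-0.813,0,-0.006,40],
  [-0.195,-0.055,-0.231,-0.813,0,-0.006,40],
  [-0.195,-0.055,-0.231,-0.813,0,-0.006,40],
  [-0.195,-0.055,-0.231,-0.813,0,-0.006,40],
  [-0.195,-0.055,-0.231,-0.813,0,-0.006,40],
])

```text
time: 10.05
tool_pos: [0.5937, -0.1162, 0.1997]
tcp_rot: [1.264, 1.174, -1.265]
wrist_force: [-0.3, 0.3, -0.3]
width: 0.527
```

```bash
python3 - <<'E'
from h import *
T=pose(); im=imaging.read_camera("wrist"); cv2.imwrite("pics/w7.png",im); np.save("pics/w7.npy",T)
o=np.zeros((600,800,3),np.uint8)
C=cam("wrist",T); c=proj(C,[[.595,-.065,.05]])[0].round().astype(int); print(c)
x,y=c[0]-50,max(c[1]-37,0); cv2.imwrite("pics/w7c.png",np.vstack([cv2.resize(im[y:y+50,x:x+100],(600,300),interpolation=cv2.INTER_CUBIC),cv2.resize(im[200:360,215:415],(600,300))[:300]])); print(x,y)
tgt(.595,-.065,.06,-4.2)
E
```

```text
[311 127]
261 90
t 10.1 q1,q6 [-0.23 -0.16] pos [ 0.5939 -0.1161  0.1999] jaw -4.3 -> -4.2 w 0.531 F [ 0.6 -0.1 -0.6]
[ 1.399e-01 -2.600e-03 -5.110e-02 -1.300e-03  1.000e-04  9.000e-04]
```

View pics/w7c.png

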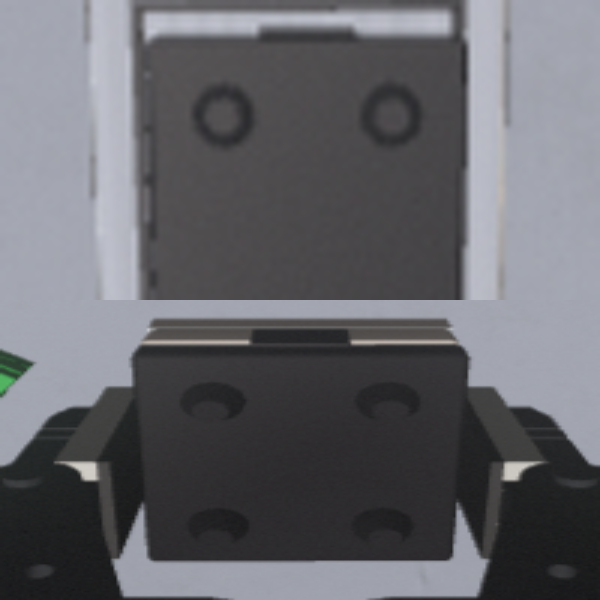

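The crop shows low's two near lugs at about (297.8,108.8) and (325.8,108.8). The held thin box's lugs are at about (286,254), (344,254), (288,320) and (342,320), and it sits straight.

```bash
python3 - <<'E'
from h import *
T=np.load("pics/w7.npy"); C=cam("wrist",T)
L=plane(C,[(297.8,108.8),(325.8,108.8)],.0505); print(L.round(4),np.degrees(np.arctan2(*(L[1]-L[0])[1::-1])))
a=np.radians(85.7); low=L.mean(0)[:2]-.016*np.array([np.cos(a),np.sin(a)]); print("low",low)
zb=T[2,3]-.005+.0265
H=plane(C,[(286,254.4),(344,254.4),(287.7,320),(342.3,320)],zb); print(((H-T[:3,3])@T[:3,:3]).round(4)); off=(H.mean(0)-T[:3,3])[:2]; print("held off",off)
print(np.degrees(np.arctan2(*(H[1]-H[0])[1::-1])),np.degrees(np.arctan2(*(H[0]-H[2])[1::-1])))
tgt(*(low-off),.063,-4.2)
E
```

```text
[[ 0.5846 -0.0487  0.0505]
 [ 0.6084 -0.0505  0.0505]] -4.295089196832774
low [ 0.5953011  -0.06552057]
[[-0.0215 -0.0113 -0.0145]
 [-0.0215  0.0121 -0.0145]
 [-0.0215 -0.0114  0.0166]
 [-0.0215  0.0122  0.0166]]
held off [ 0.00033373 -0.0010809 ]
-4.290760749085094 85.60067447139713
t 10.1 q1,q6 [-0.23 -0.16] pos [ 0.5939 -0.1161  0.1999] jaw -4.3 -> -4.2 w 0.531 F [ 0.6 -0.1 -0.6]
[ 1.369e-01 -2.600e-03 -5.160e-02 -1.300e-03  1.000e-04  9.000e-04]
```

>>> jog_arm([
  [0.0,-0.002,-0.04,0,0,0.001,40],
  [0.05,-0.002,-0.052,0,0,0.001,40],
  [0.09,-0.002,-0.052,0,0,0.001,40],
  [0.12,-0.002,-0.052,0,0,0.001,40],
  [0.136,-0.002,-0.052,0,0,0.001,40],
  [0.136,-0.002,-0.052,0,0,0.001,40],
  [0.136,-0.002,-0.052,0,0,0.001,40],
  [0.136,-0.002,-0.052,0,0,0.001,40],
])

```text
time: 10.9
tool_pos: [0.5977, -0.0647, 0.0663]
tcp_rot: [1.266, 1.169, -1.261]
wrist_force: [-0.2, 0.3, 0.2]
width: 0.528
```

```bash
python3 -c "
from h import *
tgt(.595,-.0645,.054,-4.2)"
```

```text
t 10.9 q1,q6 [-0.15 -0.07] pos [ 0.5977 -0.0647  0.0663] jaw -4.3 -> -4.2 w 0.528 F [-0.2  0.3  0.2]
[ 0.0123 -0.0027  0.     -0.0018  0.0004 -0.0043]
```

>>> jog_arm([
  [0.003,-0.003,0,-0.002,0,-0.004,40],
  [0.003,-0.003,0,-0.002,0,-0.004,40],
  [0.003,-0.003,0,-0.002,0,-0.004,40],
  [0.003,-0.003,0,-0.002,0,-0.004,40],
])

```text
time: 11.3
tool_pos: [0.5949, -0.0645, 0.0637]
tcp_rot: [1.263, 1.173, -1.262]
wrist_force: [0.5, -0.2, -0.1]
width: 0.53
```

```bash
python3 -c "
from h import *
tgt(.595,-.0645,.053,-4.2)"
```

```text
t 11.3 q1,q6 [-0.15 -0.08] pos [ 0.5949 -0.0645  0.0637] jaw -4.2 -> -4.2 w 0.53 F [ 0.5 -0.2 -0.1]
[ 0.0107  0.0001  0.      0.0002  0.0004 -0.0009]
```

>>> jog_arm([
  [0.003,0,0,0,0,-0.001,40],
  [0.006,0,0,0,0,-0.001,40],
  [0.008,0,0,0,0,-0.001,40],
  [0.01,0,0,0,0,-0.001,40],
  [0.0115,0,0,0,0,-0.001,40],
  [0.0115,0,0,0,0,-0.001,40],
  [0.0115,0,0,0,0,-0.001,40],
])

```text
time: 12.0
tool_pos: [0.5951, -0.0645, 0.0531]
tcp_rot: [1.263, 1.173, -1.263]
wrist_force: [-1.4, 1.0, 5.0]
width: 0.528
```

Seated at the expected height (0.053 m) with light contact. Releasing and lifting.

>>> jog_arm([
  [0,0,0,0,0,0,60],
  [0,0,0,0,0,0,75],
  [0,0,0,0,0,0,90],
  [0,0,0,0,0,0,90],
  [0,0,0,0,0,0,90],
  [-0.03,0,0,0,0,0,90],
  [-0.07,0,0,0,0,0,90],
  [-0.11,0,0,0,0,0,100],
  [-0.14,0,0,0,0,0,100],
  [-0.14,0,0,0,0,0,100],
  [-0.14,0,0,0,0,0,100],
  [-0.14,0,0,0,0,0,100],
])

```text
time: 13.2
tool_pos: [0.5939, -0.0642, 0.1914]
tcp_rot: [1.261, 1.176, -1.265]
wrist_force: [-0.2, 0.2, -1.0]
width: 1.001
```

```bash
python3 - <<'E'
from h import *
T=pose(); im=imaging.read_camera("wrist"); cv2.imwrite("pics/w8.png",im); np.save("pics/w8.npy",T)
s=imaging.read_camera("scene"); B=cam("scene"); c=proj(B,[[.595,-.065,.05]])[0].astype(int); print(c)
a=s[c[1]-40:c[1]+40,c[0]-50:c[0]+50]
b=im[130:290,220:420]
cv2.imwrite("pics/c8.png",np.hstack([cv2.resize(a,(400,320),interpolation=cv2.INTER_CUBIC),cv2.resize(b,(400,320),interpolation=cv2.INTER_CUBIC)]))
tgt(.582,.30,.18,-36.6)
E
```

```text
[343 206]
t 13.3 q1,q6 [-0.15 -0.08] pos [ 0.5937 -0.0642  0.1908] jaw -4.2 -> -36.6 w 0.999 F [ 0.2 -0.9  0.3]
[ 0.0109 -0.0382 -0.3624  0.5657  0.0012  0.0037]
```

View pics/c8.png

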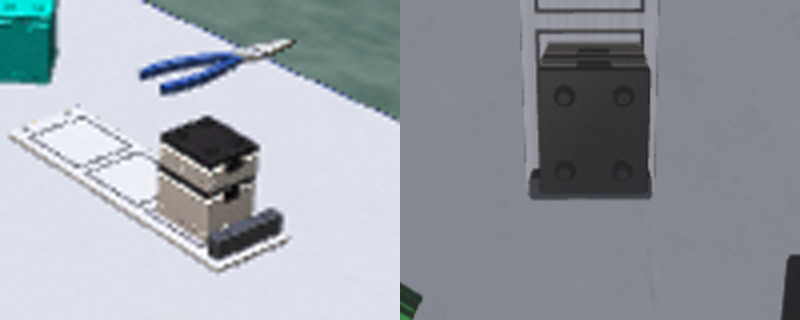

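The stack is fully closed and straight in both views. Now the mid box.

>>> jog_arm([
  [0.011,-0.038,-0.362,0.566,0,0.003,100],
  [0.011,-0.038,-0.362,0.566,0,0.003,100],
  [0.011,-0.038,-0.362,0.566,0,0.003,100],
  [0.011,-0.038,-0.362,0.566,0,0.003,100],
  [0.011,-0.038,-0.362,0.566,0,0.003,100],
  [0.011,-0.038,-0.362,0.566,0,0.003,100],
  [0.011,-0.038,-0.362,0.566,0,0.003,100],
  [0.011,-0.038,-0.362,0.566,0,0.003,100],
  [0.011,-0.038,-0.362,0.566,0,0.003,100],
  [0.011,-0.038,-0.362,0.566,0,0.003,100],
  [0.011,-0.038,-0.362,0.566,0,0.003,100],
  [0.011,-0.038,-0.362,0.566,0,0.003,100],
  [0.011,-0.038,-0.362,0.566,0,0.003,100],
  [0.011,-0.038,-0.362,0.566,0,0.003,100],
])

```text
time: 14.7
tool_pos: [0.5825, 0.2987, 0.1801]
tcp_rot: [1.662, 0.835, -1.664]
wrist_force: [-0.2, -0.2, 0.9]
width: 1.002
```

```bash
python3 - <<'E'
from h import *
T=pose(); im=imaging.read_camera("wrist"); cv2.imwrite("pics/w9.png",im); np.save("pics/w9.npy",T)
C=cam("wrist",T)
for i,c,st,mm in blobs(im.max(2)<70,1000,30000):
    P=plane(C,np.argwhere(mm)[:,::-1],.062)[:,:2]; r=cv2.minAreaRect(np.float32(P*1000)); print(c.round(1),st,np.round(r[0],1),np.round(r[1],1),round(r[2],1),"tri",tri(C,c,cam("top"),(214.3,179.6)).round(3))
tgt(.582,.30,.03,-36.6)
E
```

```text
[32.  68.3] [   0    0   90  158 8290] [468.2 485. ] [122.2  62.8] 37.7 tri [[0.566 0.317 0.274]]
[234.   29.4] [ 180    0  117   64 1847] [611.7 430.7] [10.9 91.5] 82.2 tri [[ 0.617  0.412 -0.105]]
[150.2 111.2] [ 114   80   80   65 3605] [522.7 423.7] [47.3 59.6] 53.3 tri [[0.564 0.337 0.151]]
[319.7 191.2] [ 287  153   56   67 2554] [585.8 303.7] [55.7 44.9] 53.2 tri [[0.584 0.3   0.059]]
t 14.75 q1,q6 [0.44 1.08] pos [0.5825 0.2989 0.1802] jaw -36.7 -> -36.6 w 1.0 F [ 0.2 -0.5 -0.1]
[ 0.1501 -0.001  -0.0008 -0.0014  0.0011  0.0002]
```

View pics/w9.png

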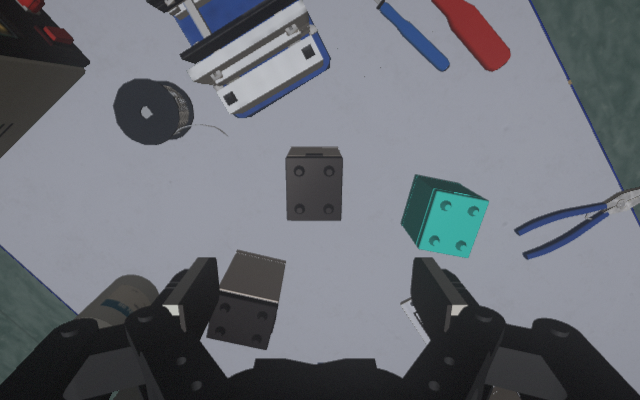

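Wrist view: mid lid at (314,190), tall at (245,300) and turquoise at (445,215). Check the clearances of its neighbours in the tool frame.

```bash
python3 - <<'E'
from h import *
T=np.load("pics/w9.npy"); C=cam("wrist",T)
L=plane(C,[(298,171),(329,171),(299,210),(330,210)],.0645); P=L.mean(0); print(P,(L[1]-L[0])[:2],(L[0]-L[2])[:2])
f=lambda uv,z:((plane(C,uv,z)-P)@T[:3,:3])[:,1:].round(3)
print("turq base/top",f([(401,223),(416,175)],0),f([(420,250),(440,197)],.062)); print("tall base",f([(237,250),(286,262)],0),"top",f([(219,290),(277,302)],.084))
tgt(P[0],P[1],.03,-36.6)
E
```

```text
[0.58427209 0.30159552 0.0645    ] [ 0.01980451 -0.01476679] [0.01933268 0.02650817]
turq base/top [[0.091 0.053]
 [0.102 0.001]] [[0.092 0.054]
 [0.104 0.006]]
tall base [[-0.083  0.084]
 [-0.031  0.098]] top [[-0.078  0.079]
 [-0.031  0.091]]
t 14.75 q1,q6 [0.44 1.08] pos [0.5825 0.2989 0.1802] jaw -36.7 -> -36.6 w 1.0 F [ 0.2 -0.5 -0.1]
[ 1.501e-01 -1.000e-04 -3.400e-03 -1.400e-03  1.100e-03  2.000e-04]
```

>>> jog_arm([
  [0.04,0,-0.003,-0.001,0.001,0,85],
  [0.08,0,-0.003,-0.001,0.001,0,85],
  [0.12,0,-0.003,-0.001,0.001,0,85],
  [0.14,0,-0.003,-0.001,0.001,0,85],
  [0.15,0,-0.003,-0.001,0.001,0,85],
  [0.15,0,-0.003,-0.001,0.001,0,85],
  [0.15,0,-0.003,-0.001,0.001,0,40],
  [0.15,0,-0.003,-0.001,0.001,0,40],
  [0.15,0,-0.003,-0.001,0.001,0,40],
  [0.15,0,-0.003,-0.001,0.001,0,40],
  [0.15,0,-0.003,-0.001,0.001,0,40],
  [0.15,0,-0.003,-0.001,0.001,0,40],
  [0.15,0,-0.003,-0.001,0.001,0,40],
  [0.15,0,-0.003,-0.001,0.001,0,40],
])

```text
time: 16.15
tool_pos: [0.5859, 0.302, 0.0326]
tcp_rot: [1.666, 0.836, -1.659]
wrist_force: [0.7, 0.2, 6.6]
width: 0.533
```

```bash
python3 -c "
from h import *
tgt(.5985,.008,.2,-4.2)"
```

```text
t 16.15 q1,q6 [0.44 1.08] pos [0.5859 0.302  0.0326] jaw -36.6 -> -4.2 w 0.533 F [0.7 0.2 6.6]
[-0.1679  0.1858  0.2279 -0.5659 -0.0031 -0.0028]
```

>>> jog_arm([
  [-0.04,0,0,0,0,0,40],
  [-0.09,0,0,0,0,0,40],
  [-0.13,0,0,0,0,0,40],
  [-0.168,0.186,0.228,-0.566,-0.003,-0.003,40],
  [-0.168,0.186,0.228,-0.566,-0.003,-0.003,40],
  [-0.168,0.186,0.228,-0.566,-0.003,-0.003,40],
  [-0.168,0.186,0.228,-0.566,-0.003,-0.003,40],
  [-0.168,0.186,0.228,-0.566,-0.003,-0.003,40],
  [-0.168,0.186,0.228,-0.566,-0.003,-0.003,40],
  [-0.168,0.186,0.228,-0.566,-0.003,-0.003,40],
  [-0.168,0.186,0.228,-0.566,-0.003,-0.003,40],
  [-0.168,0.186,0.228,-0.566,-0.003,-0.003,40],
  [-0.168,0.186,0.228,-0.566,-0.003,-0.003,40],
])

```text
time: 17.45
tool_pos: [0.5982, 0.0092, 0.1996]
tcp_rot: [1.262, 1.176, -1.262]
wrist_force: [-0.0, 0.3, -1.6]
width: 0.534
```

```bash
python3 -c "
from h import *
imaging.read_camera('wrist')
tgt(.5985,.0085,.044,-4.2)"
```

```text
t 17.5 q1,q6 [-0.03  0.04] pos [0.5982 0.0093 0.1997] jaw -4.1 -> -4.2 w 0.534 F [-0.1  0.2 -0.8]
[ 0.1557  0.0005  0.0008  0.0021 -0.0004  0.0009]
```

>>> jog_arm([
  [0.05,0,0.001,0.002,0,0.001,40],
  [0.1,0,0.001,0.002,0,0.001,40],
  [0.135,0,0.001,0.002,0,0.001,40],
  [0.15,0,0.001,0.002,0,0.001,40],
  [0.156,0,0.001,0.002,0,0.001,40],
  [0.156,0,0.001,0.002,0,0.001,40],
  [0.156,0,0.001,0.002,0,0.001,40],
  [0.156,0,0.001,0.002,0,0.001,40],
])

```text
time: 18.3
tool_pos: [0.6002, 0.0084, 0.0462]
tcp_rot: [1.265, 1.171, -1.259]
wrist_force: [0.1, -0.9, -1.5]
width: 0.534
```

```bash
python3 -c "
from h import *
tgt(.5985,.0085,.0385,-4.2)"
```

```text
t 18.3 q1,q6 [-0.03  0.04] pos [0.6002 0.0084 0.0462] jaw -4.2 -> -4.2 w 0.534 F [ 0.1 -0.9 -1.5]
[ 0.0077 -0.0017 -0.      0.0003 -0.0006 -0.0045]
```

>>> jog_arm([
  [0.003,-0.0015,0,0,0,-0.004,40],
  [0.005,-0.0015,0,0,0,-0.004,40],
  [0.007,-0.0015,0,0,0,-0.004,40],
  [0.0078,-0.0015,0,0,0,-0.004,40],
  [0.0078,-0.0015,0,0,0,-0.004,40],
  [0.0078,-0.0015,0,0,0,-0.004,40],
])

```text
time: 18.9
tool_pos: [0.5987, 0.0084, 0.0386]
tcp_rot: [1.263, 1.174, -1.262]
wrist_force: [-1.3, -1.7, 3.0]
width: 0.533
```

Contact on the rail (3 N). Release and retreat.

>>> jog_arm([
  [0,0,0,0,0,0,60],
  [0,0,0,0,0,0,75],
  [0,0,0,0,0,0,90],
  [0,0,0,0,0,0,90],
  [0,0,0,0,0,0,90],
  [-0.03,0,0,0,0,0,90],
  [-0.07,0,0,0,0,0,90],
  [-0.11,0,0,0,0,0,100],
  [-0.15,0,0,0,0,0,100],
  [-0.165,0,0,0,0,0,100],
  [-0.165,0,0,0,0,0,100],
  [-0.165,0,0,0,0,0,100],
])

```text
time: 20.1
tool_pos: [0.5978, 0.0083, 0.2022]
tcp_rot: [1.263, 1.175, -1.264]
wrist_force: [-0.1, 0.4, -0.8]
width: 1.0
```

```bash
python3 - <<'E'
from h import *
T=pose(); im=imaging.read_camera("wrist"); cv2.imwrite("pics/w10.png",im); np.save("pics/w10.npy",T)
tgt(.468,.247,.20,38.8)
E
```

```text
t 20.15 q1,q6 [-0.03  0.04] pos [0.5971 0.0084 0.2011] jaw -4.2 -> 38.8 w 0.998 F [-0.1  0.4 -0.4]
[ 0.0017 -0.1462 -0.2286 -0.7502 -0.0015  0.0031]
```

>>> jog_arm([
  [0.002,-0.146,-0.229,-0.75,-0.001,0.003,100],
  [0.002,-0.146,-0.229,-0.75,-0.001,0.003,100],
  [0.002,-0.146,-0.229,-0.75,-0.001,0.003,100],
  [0.002,-0.146,-0.229,-0.75,-0.001,0.003,100],
  [0.002,-0.146,-0.229,-0.75,-0.001,0.003,100],
  [0.002,-0.146,-0.229,-0.75,-0.001,0.003,100],
  [0.002,-0.146,-0.229,-0.75,-0.001,0.003,100],
  [0.002,-0.146,-0.229,-0.75,-0.001,0.003,100],
  [0.002,-0.146,-0.229,-0.75,-0.001,0.003,100],
  [0.002,-0.146,-0.229,-0.75,-0.001,0.003,100],
  [0.002,-0.146,-0.229,-0.75,-0.001,0.003,100],
  [0.002,-0.146,-0.229,-0.75,-0.001,0.003,100],
])

```text
time: 21.35
tool_pos: [0.4687, 0.2467, 0.1997]
tcp_rot: [0.699, 1.456, -0.699]
wrist_force: [-0.4, -0.4, 0.5]
width: 0.997
```

```bash
python3 - <<'E'
from h import *
T=pose(); im=imaging.read_camera("wrist"); cv2.imwrite("pics/w11.png",im); np.save("pics/w11.npy",T)
C=cam("wrist",T)
for i,c,st,mm in blobs(im.max(2)<70,1000,30000):
    P=plane(C,np.argwhere(mm)[:,::-1],.084)[:,:2]; r=cv2.minAreaRect(np.float32(P*1000)); print(c.round(1),st,np.round(r[0],1),np.round(r[1],1),round(r[2],1),"tri",tri(C,c,cam("top"),(225.4,220.6)).round(3))
tgt(.47,.247,.05,38.8)
E
```

```text
[59.6 79.8] [    0     0   158   185 19811] [258.5 185.2] [180.   93.1] 90.0 tri [[0.414 0.233 0.283]]
[484.7  40.3] [ 442    4   80   73 3858] [490.9 409.9] [56.1 44.6] 53.5 tri [[0.342 0.085 0.823]]
[624.  74.] [ 591   41   49   86 2005] [595.3 463. ] [29.9 69.7] 81.4 tri [[0.393 0.195 0.462]]
[600.4 127.4] [ 556   89   83   85 1542] [609.7 425.8] [15.7 98.6] 86.8 tri [[0.409 0.219 0.413]]
[315.3 188.2] [ 287  154   57   68 3659] [466.2 251.1] [45.2 56.1] 38.7 tri [[0.468 0.249 0.074]]
t 21.4 q1,q6 [ 0.44 -0.24] pos [0.4686 0.2468 0.1997] jaw 38.7 -> 38.8 w 0.999 F [ 0.4 -0.2  0.6]
[ 1.497e-01  1.200e-03  8.000e-04 -1.400e-03 -6.000e-04 -1.000e-04]
```

View pics/w11.png

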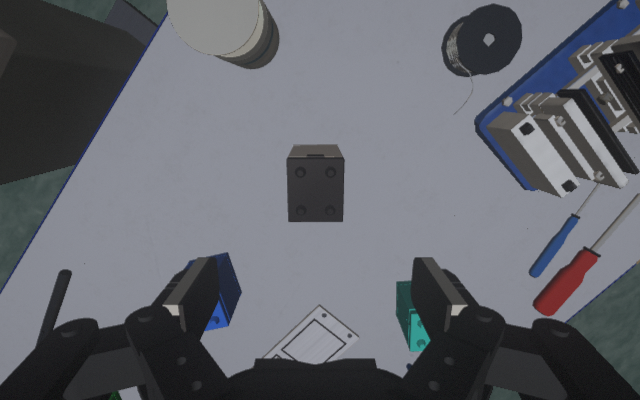

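Tall lid at (315,188), lugs centred at (315.5,191.5), surroundings clear.

```bash
python3 - <<'E'
from h import *
T=np.load("pics/w11.npy"); C=cam("wrist",T)
P=plane(C,(315.5,191.5),.0865)[0]; print(P)
tgt(P[0],P[1],.046,38.7)
E
```

```text
[0.46747111 0.24983687 0.0865    ]
t 21.4 q1,q6 [ 0.44 -0.24] pos [0.4686 0.2468 0.1997] jaw 38.7 -> 38.7 w 0.999 F [ 0.4 -0.2  0.6]
[ 1.537e-01  1.000e-03 -2.900e-03  3.000e-04 -6.000e-04 -1.000e-04]
```

>>> jog_arm([
  [0.04,0.001,-0.003,0,0,0,100],
  [0.08,0.001,-0.003,0,0,0,100],
  [0.12,0.001,-0.003,0,0,0,100],
  [0.145,0.001,-0.003,0,0,0,100],
  [0.154,0.001,-0.003,0,0,0,100],
  [0.154,0.001,-0.003,0,0,0,100],
  [0.154,0.001,-0.003,0,0,0,40],
  [0.154,0.001,-0.003,0,0,0,40],
  [0.154,0.001,-0.003,0,0,0,40],
  [0.154,0.001,-0.003,0,0,0,40],
  [0.154,0.001,-0.003,0,0,0,40],
  [0.154,0.001,-0.003,0,0,0,40],
  [0.154,0.001,-0.003,0,0,0,40],
  [0.154,0.001,-0.003,0,0,0,40],
])

```text
time: 22.8
tool_pos: [0.4691, 0.2506, 0.0478]
tcp_rot: [0.701, 1.454, -0.696]
wrist_force: [-0.4, -0.8, 5.9]
width: 0.535
```

```bash
python3 -c "
from h import *
tgt(.6035,.078,.2,-4.2)"
```

```text
t 22.8 q1,q6 [ 0.44 -0.23] pos [0.4691 0.2506 0.0478] jaw 38.7 -> -4.2 w 0.535 F [-0.4 -0.8  5.9]
[-0.1522 -0.0025  0.2188  0.7491 -0.001  -0.0035]
```

>>> jog_arm([
  [-0.04,0,0,0,0,0,40],
  [-0.09,0,0,0,0,0,40],
  [-0.13,0,0,0,0,0,40],
  [-0.152,-0.003,0.219,0.749,-0.001,-0.003,40],
  [-0.152,-0.003,0.219,0.749,-0.001,-0.003,40],
  [-0.152,-0.003,0.219,0.749,-0.001,-0.003,40],
  [-0.152,-0.003,0.219,0.749,-0.001,-0.003,40],
  [-0.152,-0.003,0.219,0.749,-0.001,-0.003,40],
  [-0.152,-0.003,0.219,0.749,-0.001,-0.003,40],
  [-0.152,-0.003,0.219,0.749,-0.001,-0.003,40],
  [-0.152,-0.003,0.219,0.749,-0.001,-0.003,40],
  [-0.152,-0.003,0.219,0.749,-0.001,-0.003,40],
  [-0.152,-0.003,0.219,0.749,-0.001,-0.003,40],
])

```text
time: 24.1
tool_pos: [0.6025, 0.0786, 0.1998]
tcp_rot: [1.261, 1.175, -1.261]
wrist_force: [0.2, 0.2, -0.9]
width: 0.528
```

```bash
python3 -c "
from h import *
imaging.read_camera('wrist')
tgt(.6035,.0775,.058,-4.2)"
```

```text
t 24.15 q1,q6 [0.09 0.16] pos [0.6027 0.0785 0.1998] jaw -4.1 -> -4.2 w 0.537 F [ 0.5  0.7 -1.2]
[ 0.1418  0.0008  0.001   0.002  -0.0002 -0.0002]
```

>>> jog_arm([
  [0.05,0,0.001,0.002,0,0,40],
  [0.1,0,0.001,0.002,0,0,40],
  [0.125,0,0.001,0.002,0,0,40],
  [0.138,0,0.001,0.002,0,0,40],
  [0.141,0,0.001,0.002,0,0,40],
  [0.141,0,0.001,0.002,0,0,40],
  [0.141,0,0.001,0.002,0,0,40],
  [0.141,0,0.001,0.002,0,0,40],
])

```text
time: 24.95
tool_pos: [0.6045, 0.0777, 0.0611]
tcp_rot: [1.265, 1.171, -1.259]
wrist_force: [1.1, 0.7, -0.8]
width: 0.532
```

```bash
python3 -c "
from h import *
tgt(.6035,.0775,.0537,-4.2)"
```

```text
t 24.95 q1,q6 [0.09 0.16] pos [0.6045 0.0777 0.0611] jaw -4.2 -> -4.2 w 0.532 F [ 1.1  0.7 -0.8]
[ 0.0074 -0.001   0.0003  0.0002 -0.0008 -0.0043]
```

>>> jog_arm([
  [0.003,-0.001,0,0,-0.001,-0.004,40],
  [0.005,-0.001,0,0,-0.001,-0.004,40],
  [0.007,-0.001,0,0,-0.001,-0.004,40],
  [0.0076,-0.001,0,0,-0.001,-0.004,40],
  [0.0076,-0.001,0,0,-0.001,-0.004,40],
  [0.0076,-0.001,0,0,-0.001,-0.004,40],
])

```text
time: 25.55
tool_pos: [0.6036, 0.0778, 0.0538]
tcp_rot: [1.263, 1.173, -1.263]
wrist_force: [-1.4, -0.4, 3.1]
width: 0.532
```

>>> jog_arm([
  [0,0,0,0,0,0,60],
  [0,0,0,0,0,0,75],
  [0,0,0,0,0,0,90],
  [0,0,0,0,0,0,90],
  [0,0,0,0,0,0,90],
  [-0.03,0,0,0,0,0,90],
  [-0.07,0,0,0,0,0,90],
  [-0.11,0,0,0,0,0,100],
  [-0.16,0,0,0,0,0,100],
  [-0.2,0,0.04,0,0,0,100],
  [-0.2,0,0.08,0,0,0,100],
  [-0.2,0,0.08,0,0,0,100],
  [-0.2,0,0.08,0,0,0,100],
  [-0.2,0,0.08,0,0,0,100],
  [-0.2,0,0.08,0,0,0,100],
])

```text
time: 27.05
tool_pos: [0.5972, -0.0009, 0.2526]
tcp_rot: [1.261, 1.176, -1.263]
wrist_force: [-0.1, 0.7, -0.5]
width: 0.998
```

```bash
python3 - <<'E'
from h import *
T=pose(); im=imaging.read_camera("wrist"); cv2.imwrite("pics/w12.png",im); np.save("pics/w12.npy",T); print(monitor.read_state()["wrist_force"],T[:3,3])
C=cam("wrist",T)
s=imaging.read_camera("scene"); cv2.imwrite("pics/s12.png",s)
a=cv2.resize(s[140:250,260:400],(448,352),interpolation=cv2.INTER_CUBIC)
cv2.imwrite("pics/c12.png",np.hstack([a,im[0:352,150:500]]))
E
```

```text
[-0.8229904  -0.64954469 -0.07419984] [ 0.59716075 -0.00091967  0.25260331]
```

View pics/c12.png

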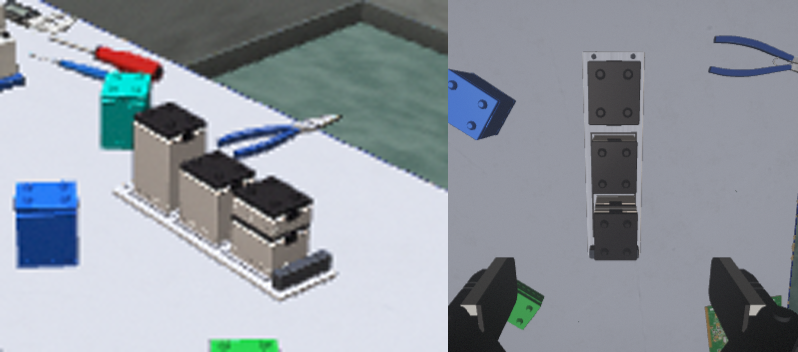

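```bash
python3 - <<'E'
from h import *
C=cam("wrist",np.load("pics/w12.npy"))
for n,u,z,b in(("tall",(316.5,93.7),.0925,(.6036,.077)),("mid",(315.3,168.3),.0705,(.5986,.0073)),("thin",(318,235),.0745,(.5936,-.0624))):
    P=plane(C,u,z)[0]; print(n,P.round(4),"off bay mm",((P[:2]-b)*1e3).round(1))
t0=cv2.imread("pics/top0.png"); t=imaging.read_camera("top")
d=cv2.absdiff(t,t0).max(2)
for n,(x,y) in(("tin",(457,253)),("spool",(168,204)),("corner",(455,212))): print(n,d[y-12:y+12,x-12:x+12].max())
E
```

```text
tall [0.6046 0.0779 0.0925] off bay mm [1.  0.9]
mid [0.5985 0.0074 0.0705] off bay mm [-0.1  0.1]
thin [ 0.5963 -0.063   0.0745] off bay mm [ 2.7 -0.6]
tin 16
spool 16
corner 17
```

All boxes are within about 3 mm of their places, and the bystanders are unmoved. Handing in.

```bash
python3 -c "
from workcell import finish_job
print(finish_job())"
```

```text
the job is handed in; nothing more can be done
None
```

I put all four boxes away and handed the job in at about 27 s of the 96 s; `finish_job` gives no verdict, so this rests on my own checks.

- **Placing:** The 42, 62 and 84 mm boxes stand in the stop, middle and far bays. Their offsets from the bay centres are about 3, 0.1 and 1.3 mm (the limit is 12 mm). The far bay's centre was extrapolated from the other two; the first top view agrees to about 2 mm. The low box was measured before I stacked on it.
- **Thin box:** It is locked on the low box. It came down to the expected height (tool at 0.053 m with 5 N of contact). Both views show the seam closed and the sides aligned. Its centre measured within about 3 mm of the low box's (limit 6 mm).
- **Release and bystanders:** The gripper is open and clear of everything. The tin, solder reel and corner part show no change in the top camera between start and end.
- **Disagreements:** The top camera alone put objects 2 to 4 mm off from the wrist camera, and triangulated heights came out up to 4 mm low for most lids and the rail. One wrist–top reading of the thin lid gave 9 mm, against 19 mm from the two fixed cameras and 24 mm in the text. I used the wrist measurements, and contact during grasping and placing agreed with them.

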